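# Load a refill bottle into the press dispenser

## Task

Slide the white pump bottle with the green label, which stands in the open on the desk, into the side of the white dispenser stand until it is fully home against the end stop under the lever: push it gently and low on its body, so that it stays standing and is never lifted or pinched. Then prime it: push the lever's black paddle down until the pump has gone all the way down, and let the lever come back up. Leave the other things on the desk where they are.

Things in the scene. Friction and masses are not known exactly. Their poses are not given: they have to be found in the camera images.
- bottle: Loose white pump bottle with a plain green label: 56 mm across, sides upright from the desk to 118 mm, then a shoulder, grey collar and grey pump head; 200 mm tall, about 0.33 kg. Origin: centre of its underside, z up. The spout reaches 41 mm out along its -x, 181 to 197 mm up. It slides when pushed below about 30 mm and tips when pushed high up: keep the gripper's body off it.
- pump (a joint): how far the bottle's pump head is pushed down: 0 up, 0.010 m all the way down; a spring (3 N at the top, 5.5 N at the bottom) brings it back
- stand: Fixed white dispenser stand, 231 mm high. Origin on the desk at the seat, where the middle of a bottle belongs. Its -x is the front, where the lever sticks out; its bay is open on its +y side: a bottle slides in along -y, standing on the desk itself. A post 30 mm wide behind the bay, at x = +60 mm, carries the lever.
- bay (a point): The seat: where the centre of a fully home bottle stands, on the desk (the stand's origin). The bay round it is 66 mm wide, between the front rail (x = -33 mm, 22 mm high, from y = -36 to +20 mm) and the back plate (x = +33 mm, 70 mm high, y = -34 to +32 mm), both in the stand's frame; the inner face of the end stop, 50 mm high, is at y = -28 mm.
- mouth (a point): Middle of the bay's mouth, on the desk, 60 mm along +y of the stand from the seat. Guides 22 mm high on both sides flare out to it, from 66 mm apart to about 125 mm apart.
- lever (a joint): Angle of the press lever: 0 up at rest, grows as its front end goes down, at most 0.33 rad. Hinge along the stand's y at x = +60 mm, z = 219 mm, with a return spring. A rubber boss under the 18 mm wide arm hangs 5 mm above the pump of a seated bottle. At about 0.26 rad the pump is all the way down and the paddle some 39 mm lower; this takes about 4 N on the paddle.
- paddle (a point): middle of the top of the black paddle at the lever's free end (46 mm along the stand's x, 42 mm along y), 88 mm in front of the seat and 227 mm above the desk at rest
- mouse: Bystander: flat black computer mouse, 105x60x34 mm; origin at the centre of its underside; leave it alone
- tumbler: Bystander: white insulated cup with a black lid, 90 mm across, 189 mm tall; origin at the centre of its underside; leave it alone
- keyboard: Bystander: black keyboard, 440 mm along its y, 136 mm deep, 26 mm high; origin at the centre of its underside; leave it alone
- calculator: Bystander: grey printing calculator, 316x185x104 mm; origin at the centre of its underside; leave it alone
- screwdriver: Bystander: red-handled screwdriver lying on the desk along its y, 198 mm long, 29 mm thick; origin at the centre of its underside; leave it alone

How it is judged:
By the outcome, as a careful person would: the job done as asked, in the order asked, and still so for the second after the job is handed in, with the robot touching nothing.
It also fails if it takes over 72 s, if anything falls off the work surface, if the arm or the gripper's body presses on something with over 40 N, if the wrist force passes 120 N, or if a joint passes its speed limit or range.

## Robot

A 7-joint arm with a two-finger parallel gripper is mounted at the origin on a cart in front of the work surface, level with it; the furniture and walls round the work are solid. World frame = base frame: x ahead of the robot, y to its left, z up, the work surface at z = 0. Lengths are in m, angles in rad, forces in N, time in s.
With the tool pointing down it reaches from about 0.4 to 0.85 m from the base axis. Payload 10.4 kg.
Tool frame: the origin (TCP) lies at the very end of the fingers, on their centre line; the grasp point (between the pads) lies 19 mm behind it (manip.grip_depth is the distance from the TCP to the grasp point, in m); z points along the fingers, y is the direction in which the jaws open and shut (so a half turn about z gives the same grasp; the last joint's range is limited). The gripper opens to 85 mm and grips with 20 to 120 N. Pads are 22 mm wide; open, the fingers measure 114 mm over their backs; the gripper's body (76 mm by 85 mm) begins 54 mm behind the grasp point. The pads swing forward as they close: fully open they stand 13 mm farther back than shut.
Start: joints at [-1.17, 0.332, -0.065, 1.46, 0.022, 1.35, -0.088], TCP at [0.257, 0.57, 0.231] pointing down, gripper open.
Joint ranges: [-2.6, 2.6], [-0.5, 2.12], [-1.47, 1.34], [0.16, 2.42], [-1.27, 4.41], [0.06, 2.06], [-2.6, 2.6]. Speed limits (rad/s): [2.22, 2.22, 2.79, 2.79, 3.14, 3.14, 3.14].

## Interface

Orientations are given as a unit quaternion [x, y, z, w].
In Python, from workcell import manip gives the robot as it stands.
- The arm moves only by the tool step_arm, never from a script. Its argument "motion" is a list of rows, each a list of 6 numbers: the shift along the tool's x, y, z in mm, then the turn, a rotation vector about the tool's x, y, z in degrees. A call has 1 to 20 rows; each row shifts and turns the pose as measured when the row begins, along the tool's axes as they then stand; what a row does not reach is not made up. A row lasts 1/8 s, in which the tool goes at most 62.5 mm and 10.7 degrees, less where a joint would pass 70% of its speed; a pose out of reach is approached as far as the arm can. A call with a gripper value outside its range is refused whole. "jaw" is the finger opening in mm, from 0 to 85.4, set as the call begins (left out, the last holds). The fingers move at their own pace and stop on an object; "force" is the grip in N (left out, the last holds). Time passes only in rows, so rows that do not move let the fingers close. It gives the time, the measured TCP pose, the force and the opening at its end, in the units of the state.
- manip.get_obs(): the state, without advancing time (a new reading comes with each control period).
- manip.camera(name): name is "side" or "top"; returns the picture (384x512x3 uint8, blue, green, red); there is no depth.
- manip.camera_info(name): a dict with "camera_matrix" (3x3 intrinsics, pixels), "R" (3x3) and "t" (3): a world point X has camera coordinates R X + t. Camera axes: x right, y down, z forward; pixel columns grow to the right and rows downward; lengths in m; the calibration is good to about 2 mm. A picture is of the moment at which its call begins. camera_info takes no time and is no camera call.
- manip.hand_in(): hands the job in, once; it reports no verdict.
The state is a dict: "clock": time; "joint_pos": joint angles; "joint_velocities": joint speeds; "tau": joint torques, N m; "position": TCP position; "ee_rot": TCP orientation; "ft_force": force on the tool from outside, world axes, zero at the start; "torque": the same for the moment, N m; "grip_width": opening from 0.0 (shut) to 1.0 (fully open).
Only numpy, scipy, OpenCV 4.12 (cv2) and the standard library are available. Lean on these libraries where they do the work, as an engineer would, in place of code of your own. Each camera call takes 0.05 s, during which the arm holds its last target.

## Working session

There is one attempt and no reset: what is moved stays moved. The work goes in short steps, Python scripts to look and compute and a tool call to move; the robot and the scene stay as the last step left them, time stands still between calls to the robot, and variables do not carry over. Pictures are saved under pics/ and viewed, and the job is handed in when it is done.

Besides the shell and the picture viewer there is one more tool, called after ">>>" as a command line: name --pt "numbers of a row" for each row, then --argument value for the rest. step_arm: Moves the arm, as the interface text tells. Its arguments: {"type":"object","properties":{"motion":{"type":"array"},"jaw":{"type":"number"},"force":{"type":"number"}},"required":["motion"]}

```bash
ls; mkdir -p pics; python3 - <<'E'
from workcell import manip
import cv2,numpy as np
for n in("side","top"):
    cv2.imwrite(f"pics/{n}0.png",manip.camera(n))
    i=manip.camera_info(n);print(n,{k:np.round(v,4).tolist() if not isinstance(v,str) else v for k,v in i.items()})
o=manip.get_obs();print({k:np.round(v,3).tolist() for k,v in o.items()})
E
```

```text
pics
side {'camera_matrix': [[361.2416, 0.0, 253.642], [0.0, 361.2416, 187.9915], [0.0, 0.0, 1.0]], 'R': [[-0.8038, 0.5948, -0.0109], [0.5238, 0.699, -0.4868], [-0.282, -0.397, -0.8734]], 't': [0.386, -0.2918, 1.5632]}
top {'camera_matrix': [[404.0915, 0.0, 261.1049], [0.0, 404.0915, 186.3158], [0.0, 0.0, 1.0]], 'R': [[-0.0069, -1.0, -0.0054], [-0.9959, 0.0074, -0.0901], [0.0902, 0.0047, -0.9959]], 't': [0.1107, 0.5534, 1.4204]}
{'clock': 0.1, 'joint_pos': [-1.17, 0.333, -0.065, 1.461, 0.022, 1.35, -0.088], 'joint_velocities': [-0.0, -0.001, 0.001, -0.004, -0.0, 0.0, 0.002], 'tau': [0.002, -62.674, 0.049, -39.243, 0.016, 0.007, -0.0], 'position': [0.257, 0.569, 0.231], 'ee_rot': [0.21, 0.978, -0.001, -0.0], 'ft_force': [-0.069, 0.038, -0.114], 'torque': [-0.037, -0.006, -0.019], 'grip_width': 0.999}
```

View pics/side0.png

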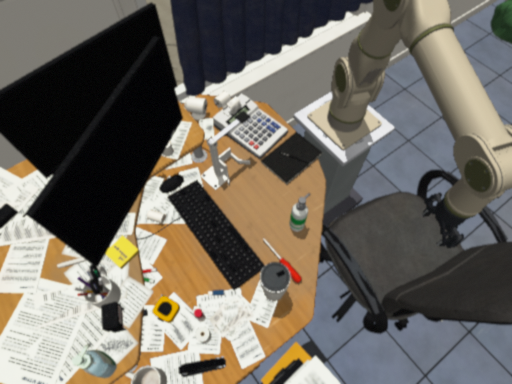

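View pics/top0.png

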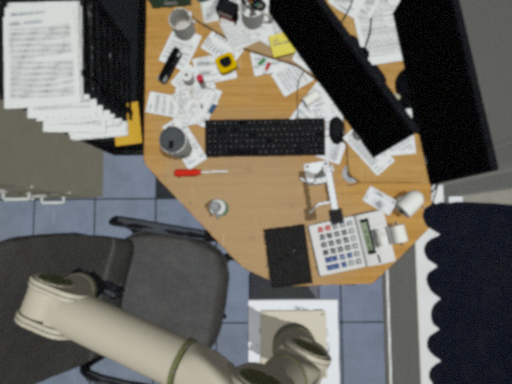

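```bash
python3 - <<'E'
import cv2
t=cv2.imread("pics/top0.png");s=cv2.imread("pics/side0.png")
cv2.imwrite("pics/top0z.png",cv2.resize(t[145:235,190:360],None,fx=4.7,fy=4.7,interpolation=cv2.INTER_CUBIC)[:600,:800])
cv2.imwrite("pics/side0z.png",cv2.resize(s[85:245,185:325],None,fx=3.75,fy=3.75,interpolation=cv2.INTER_CUBIC))
E
```

```text
(no output)
```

View pics/top0z.png

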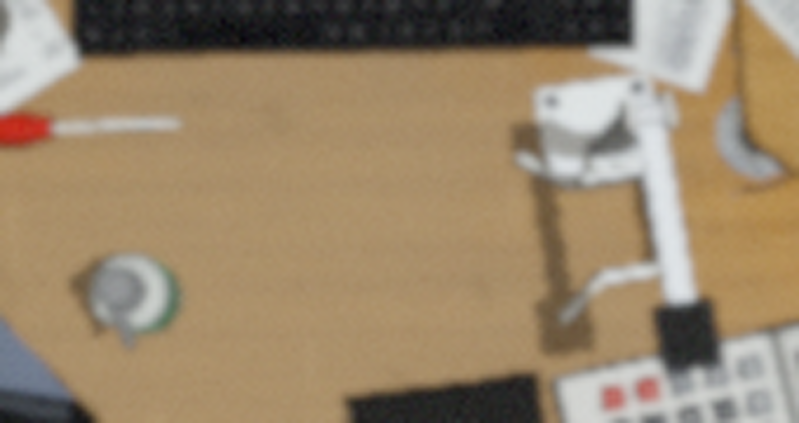

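View pics/side0z.png

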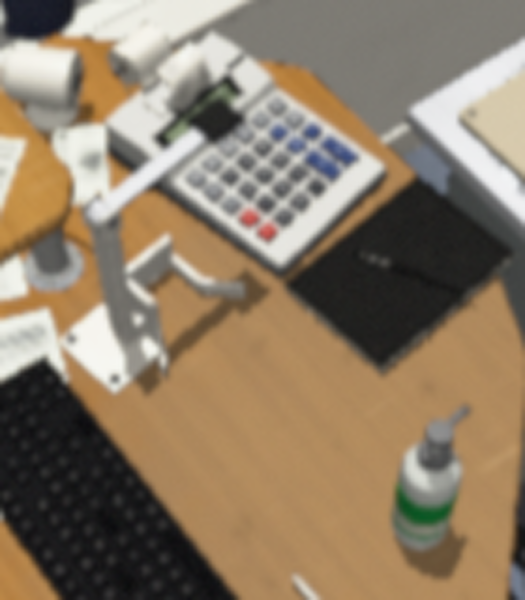

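```bash
cat > h.py <<'E'
import numpy as np, cv2
from workcell import manip
I={n:manip.camera_info(n) for n in("side","top")}
def ray(n,u,v,z):
    i=I[n];K=np.array(i["camera_matrix"]);R=np.array(i["R"]);t=np.array(i["t"])
    d=R.T@np.linalg.solve(K,[u,v,1]);c=-R.T@t
    return c+d*(z-c[2])/d[2]
def proj(n,P):
    i=I[n];K=np.array(i["camera_matrix"]);c=np.array(i["R"])@np.asarray(P,float).T+np.array(i["t"])[:,None]
    p=K@c;return (p[:2]/p[2]).T
T=lambda x,y:(190+x/4.7,145+y/4.7)
S=lambda x,y:(185+x/3.75,85+y/3.75)
E
python3 - <<'E'
from h import *
from scipy.optimize import least_squares
r=lambda n,p,z:np.round(ray(n,*p,z),4)
print("paddle",r("top",T(686,335),.227),r("side",S(220,120),.227))
print("bottle head",r("top",T(122,290),.197),"side head",r("side",S(440,428),.197))
print("bottle spout tip top",r("top",T(128,343),.19),r("side",S(466,410),.19))
print("bottle base side",r("side",S(420,533),0))
print("screwdriver tip",r("top",T(178,124),.01),"kbd",r("top",T(76,52),.02),r("top",T(634,45),.02))
obs=[("top",T(686,335),(-88,0,227)),("side",S(220,120),(-88,0,227)),
("top",T(568,318),(-62,60,22)),("top",T(520,160),(62,60,22)),("top",T(655,105),(60,0,229)),("side",S(240,288),(-62,60,22)),("side",S(100,205),(60,0,231)),("side",S(165,370),(62,60,10))]
def W(p,q):
    c,s=np.cos(p[2]),np.sin(p[2]);q=np.array(q)/1000
    return np.array([p[0]+c*q[0]-s*q[1],p[1]+s*q[0]+c*q[1],q[2]])
f=lambda p:np.concatenate([proj(n,[W(p,q)])[0]-np.array(o) for n,o,q in obs])
s=least_squares(f,[.55,-.1,0],loss="soft_l1");print(s.x,np.degrees(s.x[2]));print(f(s.x).reshape(-1,2).round(1))
E
```

```text
paddle [ 0.4424 -0.1221  0.227 ] [ 0.4371 -0.1138  0.227 ]
bottle head [0.4754 0.2481 0.197 ] side head [0.4706 0.2531 0.197 ]
bottle spout tip top [0.4402 0.2448 0.19  ] [0.4383 0.2508 0.19  ]
bottle base side [0.4781 0.2643 0.    ]
screwdriver tip [0.6109 0.2271 0.01  ] kbd [0.666  0.3048 0.02  ] [ 0.6681 -0.1245  0.02  ]
[ 0.52889194 -0.10696223  0.17359682] 9.946364900319633
[[ 0.   0.1]
 [-2.5 -0.8]
 [-3.1  0.4]
 [ 0.5  0. ]
 [-2.7  1.6]
 [ 0.4  0.1]
 [-0.9  0.4]
 [-1.6 -0.6]]
```

```bash
cat > ov.py <<'E'
from h import *
def W(p,Q):
    Q=np.array(Q)/1000.;c,s=np.cos(p[2]),np.sin(p[2])
    return np.c_[p[0]+c*Q[:,0]-s*Q[:,1],p[1]+s*Q[:,0]+c*Q[:,1],Q[:,2]]
def circ(r,z,cx=0,cy=0):
    a=np.linspace(0,2*np.pi,40);return [(cx+r*np.cos(t),cy+r*np.sin(t),z) for t in a]
def box(x0,x1,y0,y1,z): return [(x0,y0,z),(x1,y0,z),(x1,y1,z),(x0,y1,z),(x0,y0,z)]
ST=[box(-111,-65,-21,21,227),box(-65,60,-9,9,227),[(-33,-36,22),(-33,20,22),(-62,60,22)],[(33,32,22),(62,60,22)],[(33,-34,70),(33,32,70)],[(-33,-28,50),(33,-28,50)],[(-62,60,0),(-62,60,22)],[(62,60,0),(62,60,22)],[(33,32,0),(33,32,70)]]
BO=[circ(28,0),circ(28,118),circ(10,197),[(0,0,195),(-41,0,190)]]
def over(n,img,items,box,f,out):
    x0,y0,x1,y1=box;z=cv2.resize(img[y0:y1,x0:x1],None,fx=f,fy=f,interpolation=cv2.INTER_CUBIC)
    for p,L,col in items:
        for q in L:
            c=((proj(n,W(p,q))-[x0,y0]+0.5)*f).astype(int)
            cv2.polylines(z,[c.reshape(-1,1,2)],False,col,1,cv2.LINE_AA)
    cv2.imwrite(out,z)
E
python3 - <<'E'
from ov import *
st=[.5289,-.107,.1736];bo=[.4755,.2500,.08]
it=[(st,ST,(0,0,255)),(bo,BO,(255,0,255))]
over("top",cv2.imread("pics/top0.png"),it,(190,145,360,235),4.7,"pics/ot.png")
over("side",cv2.imread("pics/side0.png"),it,(185,85,325,245),3.75,"pics/os.png")
E
```

```text
(no output)
```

View pics/ot.png

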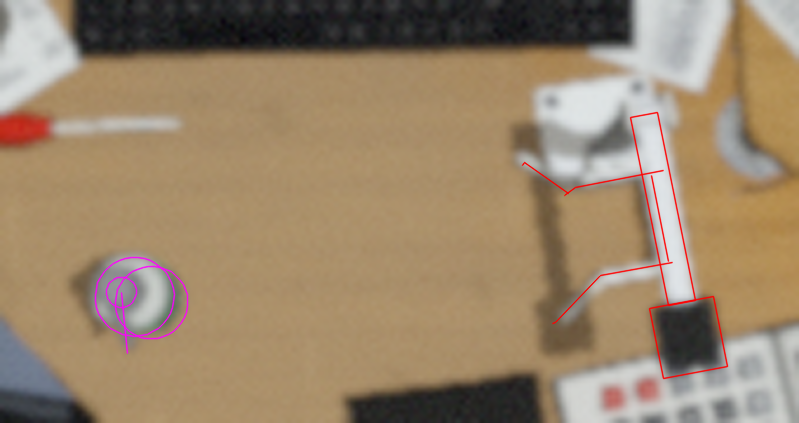

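View pics/os.png

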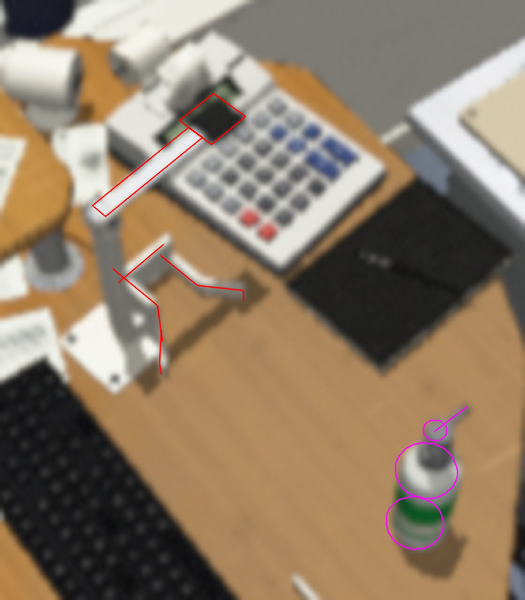

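```bash
python3 - <<'E'
from ov import *
st=[.5275,-.1065,.130];bo=[.4730,.2530,.1]
it=[(st,ST,(0,0,255)),(bo,BO,(255,0,255))]
over("top",cv2.imread("pics/top0.png"),it,(265,145,360,235),6.6,"pics/ot2.png")
over("side",cv2.imread("pics/side0.png"),it,(185,85,325,245),3.75,"pics/os2.png")
over("top",cv2.imread("pics/top0.png"),it,(195,175,265,235),8,"pics/ot3.png")
E
```

```text
(no output)
```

View pics/ot2.png

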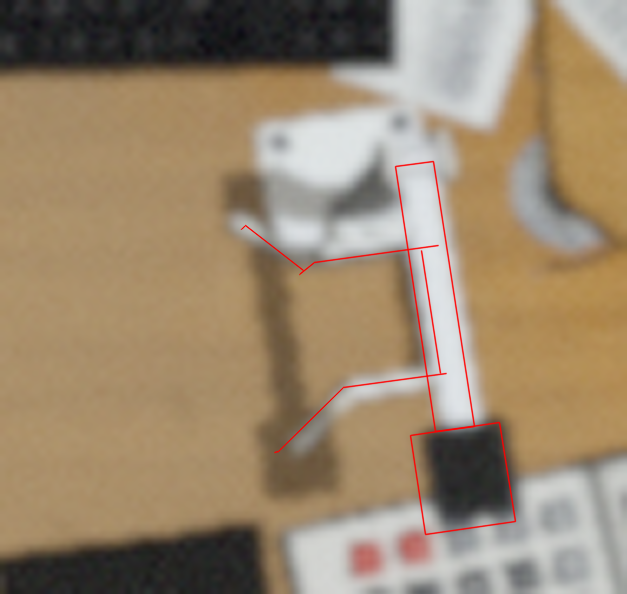

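View pics/os2.png

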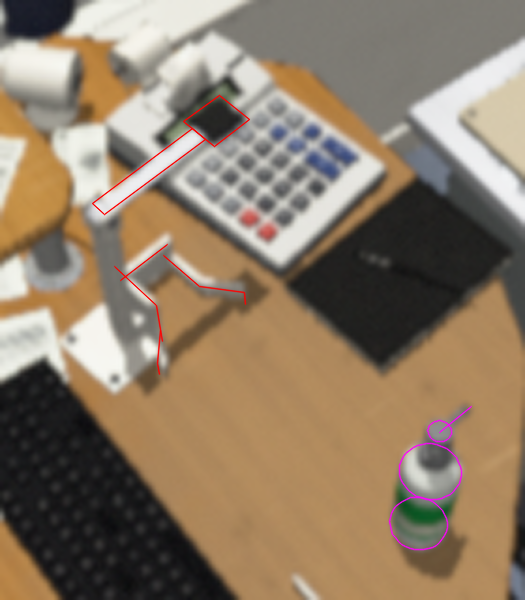

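View pics/ot3.png

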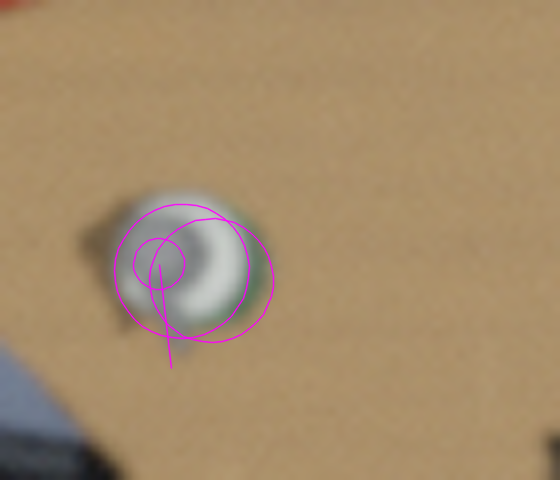

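```bash
cat > pl.py <<'E'
from h import *
from scipy.spatial.transform import Rotation as Ro, Slerp
def frame(yaw,th):
    xs=np.array([np.cos(yaw),np.sin(yaw),0]);ys=np.array([-np.sin(yaw),np.cos(yaw),0]);zs=np.array([0,0,1.])
    z=-np.sin(th)*ys-np.cos(th)*zs; return Ro.from_matrix(np.c_[xs,np.cross(z,xs)*0+np.cross(xs,z),z][:,[1,0,2]])
def plan(p1,R1,n,p0=None,R0=None):
    o=manip.get_obs()
    p0=np.array(o["position"]) if p0 is None else p0; R0=Ro.from_quat(o["ee_rot"]) if R0 is None else R0
    sl=Slerp([0,1],Ro.concatenate([R0,R1]))
    rows=[];p,R=p0,R0
    for k in range(1,n+1):
        q=p0+(np.array(p1)-p0)*k/n;Q=sl(k/n)
        rows.append(np.round(np.r_[R.inv().apply(q-p)*1000,(R.inv()*Q).as_rotvec(degrees=True)],1).tolist());p,R=q,Q
    print(rows)
E
python3 - <<'E'
from pl import *
R1=frame(.13,np.radians(45));print(R1.as_matrix().round(2),np.linalg.det(R1.as_matrix()))
R0=Ro.from_quat(manip.get_obs()["ee_rot"]);print((R0.inv()*R1).magnitude()*57.3)
print("tumbler",ray("top",175,140,.189))
plan([.455,.38,.12],R1,12)
E
```

```text
[[-0.09  0.99  0.09]
 [ 0.7   0.13 -0.7 ]
 [-0.71  0.   -0.71]] 0.9999999999999997
72.37451373091855
tumbler [0.69059211 0.38117049 0.189     ]
[[-21.5, -7.6, 9.2, 1.9, -3.4, 4.6], [-21.5, -5.5, 10.7, 1.9, -3.4, 4.6], [-21.1, -3.4, 12.1, 1.9, -3.4, 4.6], [-20.6, -1.3, 13.5, 1.9, -3.4, 4.6], [-19.8, 0.8, 14.7, 1.9, -3.4, 4.6], [-18.7, 2.8, 15.8, 1.9, -3.4, 4.6], [-17.4, 4.8, 16.7, 1.9, -3.4, 4.6], [-16.0, 6.7, 17.5, 1.9, -3.4, 4.6], [-14.3, 8.5, 18.2, 1.9, -3.4, 4.6], [-12.4, 10.2, 18.7, 1.9, -3.4, 4.6], [-10.4, 11.7, 19.0, 1.9, -3.4, 4.6], [-8.3, 13.1, 19.1, 1.9, -3.4, 4.6]]
```

>>> step_arm --pt "-21.5 -7.6 9.2 1.9 -3.4 4.6" --pt "-21.5 -5.5 10.7 1.9 -3.4 4.6" --pt "-21.1 -3.4 12.1 1.9 -3.4 4.6" --pt "-20.6 -1.3 13.5 1.9 -3.4 4.6" --pt "-19.8 0.8 14.7 1.9 -3.4 4.6" --pt "-18.7 2.8 15.8 1.9 -3.4 4.6" --jaw 24

```text
clock: 0.85
position: [0.3571, 0.471, 0.1736]
ee_rot: [0.437, 0.875, -0.137, 0.155]
ft_force: [-0.5, 1.1, 0.3]
grip_width: 0.279
```

```bash
python3 - <<'E'
from pl import *
print(manip.get_obs()["joint_pos"])
plan([.455,.37,.12],frame(.13,np.radians(45)),7)
E
```

```text
[-1.23821635  0.48943676  0.09685579  1.4338429   0.25239256  1.51758555
 -0.55200223]
[[-15.4, 3.7, 14.5, 1.6, -2.8, 3.8], [-14.4, 5.1, 15.2, 1.6, -2.8, 3.8], [-13.2, 6.5, 15.7, 1.6, -2.8, 3.8], [-12.0, 7.7, 16.1, 1.6, -2.8, 3.8], [-10.6, 8.9, 16.4, 1.6, -2.8, 3.8], [-9.1, 10.1, 16.7, 1.6, -2.8, 3.8], [-7.6, 11.1, 16.8, 1.6, -2.8, 3.8]]
```

>>> step_arm --pt "-15.4 3.7 14.5 1.6 -2.8 3.8" --pt "-14.4 5.1 15.2 1.6 -2.8 3.8" --pt "-13.2 6.5 15.7 1.6 -2.8 3.8" --pt "-12.0 7.7 16.1 1.6 -2.8 3.8" --pt "-10.6 8.9 16.4 1.6 -2.8 3.8" --pt "-9.1 10.1 16.7 1.6 -2.8 3.8" --pt "-7.6 11.1 16.8 1.6 -2.8 3.8" --pt "0 0 0 0 0 0"

```text
clock: 1.85
position: [0.4561, 0.3639, 0.1143]
ee_rot: [0.611, 0.689, -0.261, 0.29]
ft_force: [-0.4, 0.2, -0.1]
grip_width: 0.28
```

```bash
python3 - <<'E'
from pl import *
from ov import *
o=manip.get_obs();print(o["joint_pos"],o["position"])
bo=[.4765,.2520,.1]
P=np.array(o["position"]);R=Ro.from_quat(o["ee_rot"])
for n,b in (("top",(170,135,270,235)),("side",(265,165,365,265))):
    im=manip.camera(n);cv2.imwrite(f"pics/{n}1.png",im)
    cv2.circle(im,tuple(np.round(proj(n,[P])[0]).astype(int)),0,(0,0,255),-1)
    over(n,im,[(bo,BO,(255,0,255))],b,6,f"pics/{n}1z.png")
plan([.4625,.337,.03],frame(.13,np.radians(45)),6)
E
```

```text
[-1.19366886  0.77856144  0.27709219  1.30830825  0.32236684  1.69108493
 -0.87752765] [0.45609836 0.36394774 0.11432751]
[[6.7, 0.7, 13.5, -0.1, 0.1, -0.0], [6.7, 0.7, 13.5, -0.1, 0.1, -0.0], [6.7, 0.7, 13.5, -0.1, 0.1, -0.0], [6.7, 0.6, 13.5, -0.1, 0.1, -0.0], [6.6, 0.6, 13.6, -0.1, 0.1, -0.0], [6.6, 0.6, 13.6, -0.1, 0.1, -0.0]]
```

View pics/top1z.png

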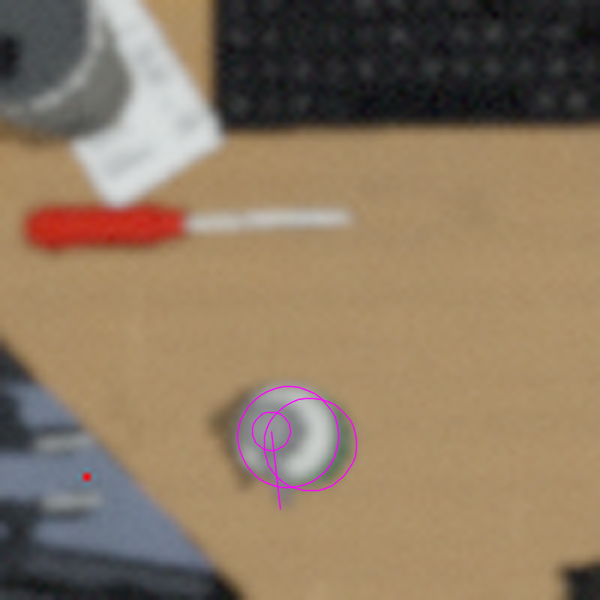

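View pics/side1z.png

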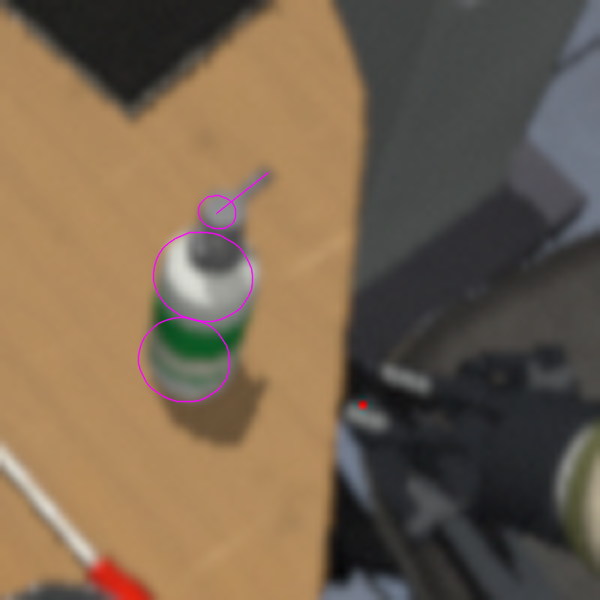

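>>> step_arm --pt "6.7 0.7 13.5 0 0 0" --pt "6.7 0.7 13.5 0 0 0" --pt "6.7 0.7 13.5 0 0 0" --pt "6.7 0.6 13.5 0 0 0" --pt "6.6 0.6 13.6 0 0 0" --pt "6.6 0.6 13.6 0 0 0" --pt "0 0 0 0 0 0" --pt "0 0 0 0 0 0"

```text
clock: 2.95
position: [0.4611, 0.3363, 0.0245]
ee_rot: [0.61, 0.692, -0.258, 0.288]
ft_force: [0.3, -0.5, -0.0]
grip_width: 0.282
```

```bash
python3 - <<'E'
from pl import *
from ov import *
o=manip.get_obs();print(o["joint_pos"],o["position"])
bo=[.4765,.2520,.1]
P=np.array(o["position"]);R=Ro.from_quat(o["ee_rot"])
for n,b in (("top",(170,165,270,235)),("side",(265,165,365,265))):
    im=manip.camera(n);cv2.imwrite(f"pics/{n}2.png",im)
    cv2.circle(im,tuple(np.round(proj(n,[P])[0]).astype(int)),0,(0,0,255),-1)
    over(n,im,[(bo,BO,(255,0,255))],b,6,f"pics/{n}2z.png")
plan([.466,.310,.016],frame(.13,np.radians(45)),6)
E
```

```text
[-1.1682695   0.84614258  0.26391131  1.40329245  0.31786442  1.52421424
 -0.91909466] [0.46112945 0.33634819 0.02450068]
[[-2.1, 0.3, 4.2, -0.1, 0.1, 0.0], [-2.1, 0.3, 4.2, -0.1, 0.1, 0.0], [-2.1, 0.3, 4.2, -0.1, 0.1, 0.0], [-2.1, 0.3, 4.2, -0.1, 0.1, 0.0], [-2.1, 0.2, 4.2, -0.1, 0.1, 0.0], [-2.1, 0.2, 4.2, -0.1, 0.1, 0.0]]
```

View pics/top2z.png

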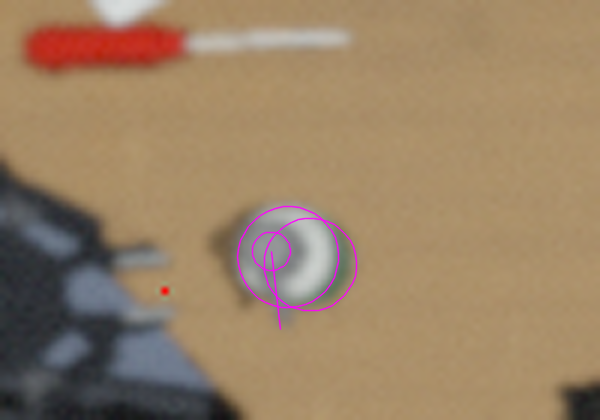

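View pics/side2z.png

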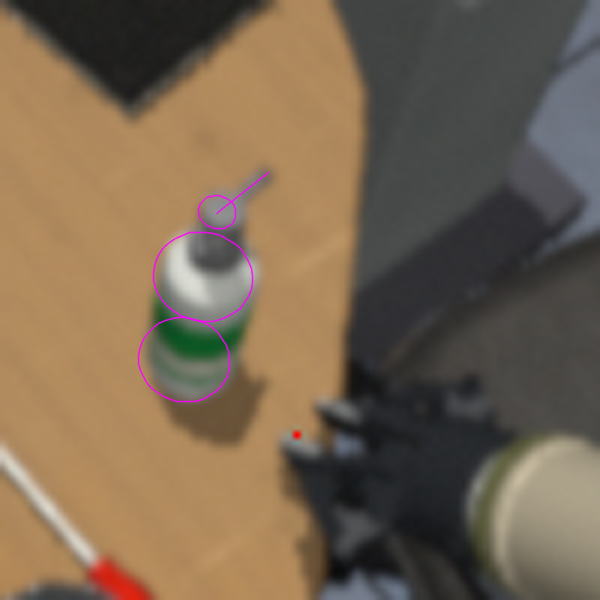

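>>> step_arm --pt "-2.1 0.6 4.2 0 0 0" --pt "-2.1 0.6 4.2 0 0 0" --pt "-2.1 0.6 4.2 0 0 0" --pt "-2.1 0.5 4.2 0 0 0" --pt "-2.1 0.5 4.2 0 0 0" --pt "0 0 0 0 0 0" --pt "0 0 0 0 0 0"

```text
clock: 3.92
position: [0.4674, 0.3134, 0.0177]
ee_rot: [0.61, 0.692, -0.257, 0.288]
ft_force: [0.1, -0.2, -0.6]
grip_width: 0.282
```

```bash
cat > look.py <<'E'
import sys
from pl import *
from ov import *
def look(k,tb,sb,f,items=()):
    o=manip.get_obs();P=np.array(o["position"]);print(P.round(4),np.round(o["ft_force"],2),Ro.from_quat(o["ee_rot"]).as_matrix().round(3).tolist())
    for n,b in (("top",tb),("side",sb)):
        im=manip.camera(n);cv2.imwrite(f"pics/{n}{k}.png",im)
        cv2.circle(im,tuple(np.round(proj(n,[P])[0]).astype(int)),0,(0,0,255),-1)
        over(n,im,items,b,f,f"pics/{n}{k}z.png")
    a=cv2.imread(f"pics/top{k}z.png");b=cv2.imread(f"pics/side{k}z.png")
    h=max(a.shape[0],b.shape[0]);pad=lambda m:cv2.copyMakeBorder(m,0,h-m.shape[0],0,4,cv2.BORDER_CONSTANT)
    cv2.imwrite(f"pics/both{k}.png",np.hstack([pad(a),pad(b)]))
E
python3 - <<'E'
from look import *
look(3,(190,180,260,235),(270,185,340,265),5.5)
E
```

```text
[0.4674 0.3134 0.0177] [ 0.13 -0.25 -0.59] [[-0.09, 0.992, 0.085], [0.697, 0.124, -0.707], [-0.712, -0.005, -0.703]]
```

View pics/both3.png

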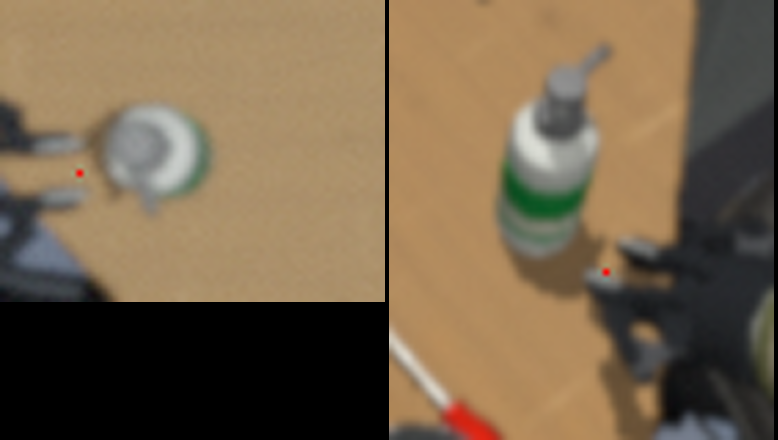

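>>> step_arm --pt "-2.4 0 3.3 0 0 0" --pt "-2.4 0 3.3 0 0 0" --pt "-2.4 0 3.3 0 0 0" --pt "-2.4 0 3.3 0 0 0" --pt "-2.8 0 2.8 0 0 0" --pt "-2.8 0 2.8 0 0 0" --pt "-2.8 0 2.8 0 0 0" --pt "-2.8 0 2.8 0 0 0" --pt "-2.8 0 2.8 0 0 0"

```text
clock: 5.15
position: [0.4722, 0.2767, 0.0152]
ee_rot: [0.61, 0.693, -0.256, 0.287]
ft_force: [-0.1, 1.9, -0.9]
grip_width: 0.282
```

```bash
python3 - <<'E'
from look import *
look(4,(190,180,260,235),(270,185,340,265),5.5)
E
```

```text
[0.4722 0.2767 0.0152] [-0.11  1.95 -0.89] [[-0.091, 0.992, 0.086], [0.698, 0.125, -0.705], [-0.71, -0.004, -0.704]]
```

View pics/both4.png

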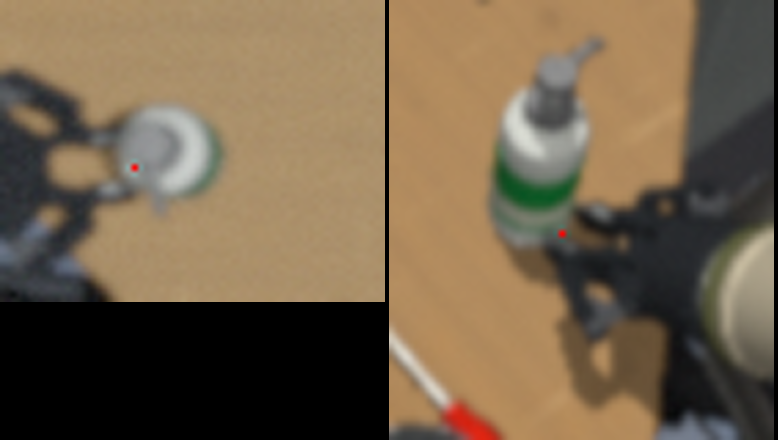

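>>> step_arm --pt "-3.5 0.1 3.6 0 0 0" --pt "-3.5 0.1 3.6 0 0 0" --pt "-3.5 0.1 3.6 0 0 0" --pt "-3.5 0.1 3.6 0 0 0" --pt "-3.5 0.1 3.6 0 0 0" --pt "-3.5 0.1 3.6 0 0 0" --pt "-3.5 0.1 3.6 0 0 0" --pt "-3.5 0.1 3.6 0 0 0" --pt "-3.5 0.1 3.6 0 0 0" --pt "-3.5 0.1 3.6 0 0 0" --pt "-3.5 0.1 3.6 0 0 0" --pt "-3.5 0.1 3.6 0 0 0"

```text
clock: 6.75
position: [0.4815, 0.2138, 0.015]
ee_rot: [0.61, 0.693, -0.255, 0.287]
ft_force: [-0.0, 3.9, 2.0]
grip_width: 0.279
```

```bash
python3 - <<'E'
from look import *
look(5,(205,170,285,235),(240,165,320,255),4.8)
E
```

```text
[0.4815 0.2138 0.015 ] [-0.04  3.92  2.02] [[-0.091, 0.992, 0.087], [0.699, 0.126, -0.704], [-0.709, -0.004, -0.705]]
```

View pics/both5.png

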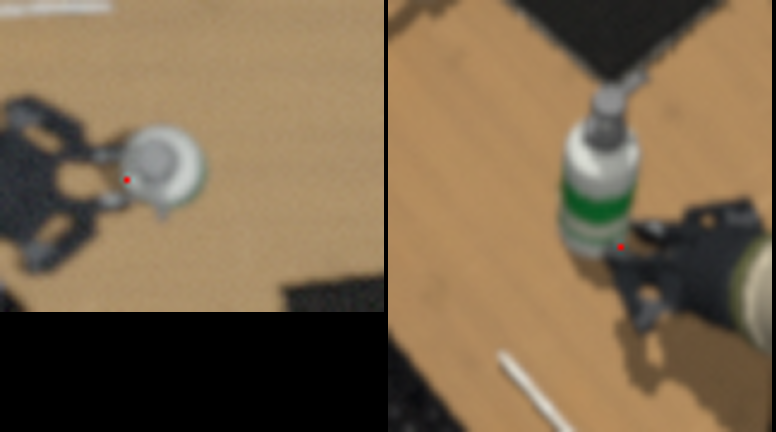

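>>> step_arm --pt "-3.8 0.1 3.4 0 0 0" --pt "-3.8 0.1 3.4 0 0 0" --pt "-3.8 0.1 3.4 0 0 0" --pt "-3.8 0.1 3.4 0 0 0" --pt "-3.6 0.1 3.6 0 0 0" --pt "-3.6 0.1 3.6 0 0 0" --pt "-3.6 0.1 3.6 0 0 0" --pt "-3.6 0.1 3.6 0 0 0" --pt "-3.6 0.1 3.6 0 0 0" --pt "-3.6 0.1 3.6 0 0 0" --pt "-3.6 0.1 3.6 0 0 0" --pt "-3.6 0.1 3.6 0 0 0" --pt "-3.6 0.1 3.6 0 0 0" --pt "-3.6 0.1 3.6 0 0 0" --pt "-3.6 0.1 3.6 0 0 0" --pt "-3.6 0.1 3.6 0 0 0" --pt "-3.6 0.1 3.6 0 0 0" --pt "-3.6 0.1 3.6 0 0 0"

```text
clock: 9.1
position: [0.4952, 0.1156, 0.0161]
ee_rot: [0.61, 0.693, -0.256, 0.287]
ft_force: [-0.2, 1.5, -0.8]
grip_width: 0.28
```

```bash
python3 - <<'E'
from look import *
look(6,(230,145,360,235),(205,95,315,225),4.0,[([.5305,-.1100,.130],ST,(0,0,255))])
cv2.imwrite("pics/both6.png",cv2.imread("pics/both6.png")[:, :])
print(cv2.imread("pics/both6.png").shape)
E
```

```text
[0.4952 0.1156 0.0161] [-0.17  1.55 -0.82] [[-0.091, 0.992, 0.085], [0.698, 0.125, -0.705], [-0.71, -0.005, -0.704]]
(520, 968, 3)
```

View pics/top6z.png

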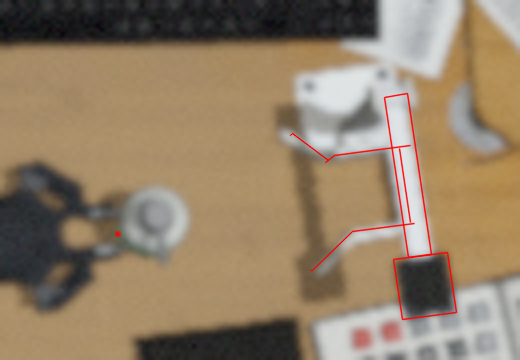

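View pics/side6z.png

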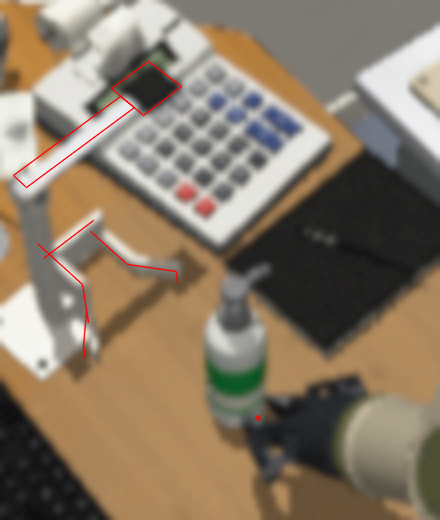

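>>> step_arm --pt "-3.6 0.2 3.6 0 0 0" --pt "-3.6 0.2 3.6 0 0 0" --pt "-3.6 0.2 3.6 0 0 0" --pt "-3.6 0.2 3.6 0 0 0" --pt "-3.6 0.2 3.6 0 0 0" --pt "-3.6 0.2 3.6 0 0 0" --pt "-3.6 0.2 3.6 0 0 0" --pt "-3.6 0.2 3.6 0 0 0" --pt "-3.6 0.2 3.6 0 0 0" --pt "-3.6 0.2 3.6 0 0 0" --pt "-3.6 0.2 3.6 0 0 0" --pt "-3.6 0.2 3.6 0 0 0" --pt "-3.6 0.2 3.6 0 0 0" --pt "-3.6 0.2 3.6 0 0 0" --pt "-3.6 0.2 3.6 0 0 0" --pt "-3.6 0.2 3.6 0 0 0" --pt "-3.6 0.2 3.6 0 0 0" --pt "-3.6 0.2 3.6 0 0 0"

```text
clock: 11.45
position: [0.5111, 0.0187, 0.0166]
ee_rot: [0.61, 0.693, -0.256, 0.287]
ft_force: [-0.2, 2.0, -0.9]
grip_width: 0.283
```

```bash
python3 - <<'E'
from look import *
look(7,(260,145,350,235),(205,95,295,225),4.4,[([.5305,-.1100,.130],ST,(0,0,255))])
E
```

```text
[0.5111 0.0187 0.0166] [-0.23  1.98 -0.87] [[-0.091, 0.992, 0.085], [0.698, 0.124, -0.705], [-0.71, -0.005, -0.704]]
```

View pics/both7.png

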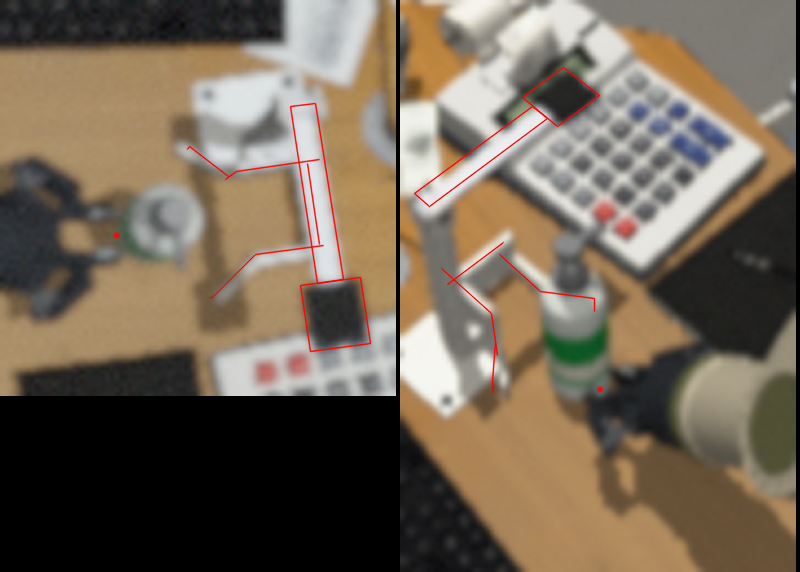

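>>> step_arm --pt "-3.6 0.1 3.6 0 0 0" --pt "-3.6 0.1 3.6 0 0 0" --pt "-3.6 0.1 3.6 0 0 0" --pt "-3.6 0.1 3.6 0 0 0" --pt "-3.6 0.1 3.6 0 0 0" --pt "-3.6 0.1 3.6 0 0 0" --pt "-3.6 0.1 3.6 0 0 0" --pt "-3.6 0.1 3.6 0 0 0" --pt "-3.6 0.1 3.6 0 0 0" --pt "-3.6 0.1 3.6 0 0 0" --pt "-3.6 0.1 3.6 0 0 0"

```text
clock: 12.92
position: [0.5197, -0.0405, 0.0169]
ee_rot: [0.61, 0.693, -0.256, 0.287]
ft_force: [0.2, 2.1, -1.4]
grip_width: 0.281
```

```bash
python3 - <<'E'
from look import *
look(8,(260,145,350,235),(205,95,295,225),4.4,[([.5305,-.1100,.130],ST,(0,0,255))])
E
```

```text
[ 0.5197 -0.0405  0.0169] [ 0.24  2.09 -1.44] [[-0.091, 0.992, 0.085], [0.698, 0.124, -0.705], [-0.711, -0.005, -0.704]]
```

View pics/both8.png

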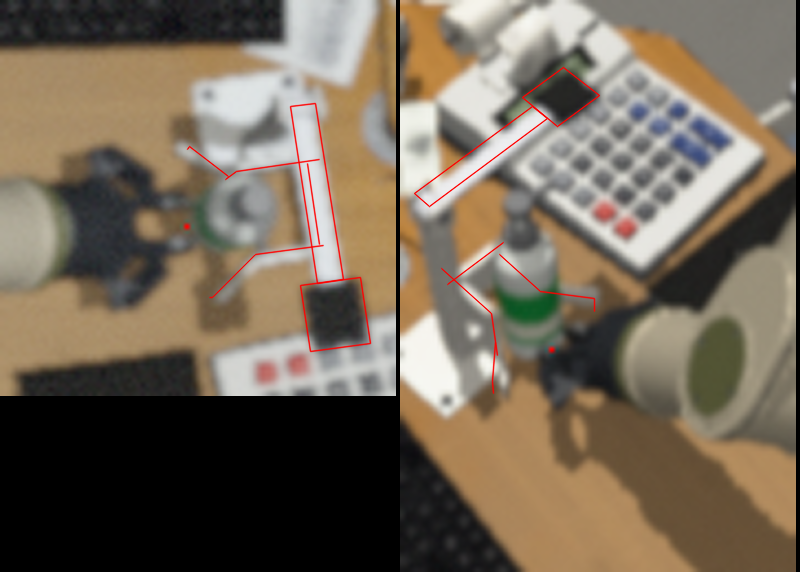

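>>> step_arm --pt "-2.8 0.1 2.8 0 0 0" --pt "-2.8 0.1 2.8 0 0 0" --pt "-2.8 0.1 2.8 0 0 0" --pt "-2.8 0.1 2.8 0 0 0" --pt "-2.8 0.1 2.8 0 0 0" --pt "-2.8 0.1 2.8 0 0 0"

```text
clock: 13.78
position: [0.5234, -0.0655, 0.0171]
ee_rot: [0.61, 0.693, -0.256, 0.287]
ft_force: [-0.3, 1.4, -1.4]
grip_width: 0.279
```

>>> step_arm --pt "-1.4 0 1.4 0 0 0" --pt "-1.4 0 1.4 0 0 0" --pt "-1.4 0 1.4 0 0 0"

```text
clock: 14.15
position: [0.5242, -0.072, 0.0171]
ee_rot: [0.61, 0.692, -0.256, 0.287]
ft_force: [0.2, 3.2, -0.8]
grip_width: 0.281
```

>>> step_arm --pt "-1.4 0 1.4 0 0 0" --pt "-1.4 0 1.4 0 0 0"

```text
clock: 14.4
position: [0.5247, -0.0761, 0.0171]
ee_rot: [0.61, 0.693, -0.256, 0.287]
ft_force: [-1.1, 1.7, -1.0]
grip_width: 0.28
```

```bash
python3 - <<'E'
from look import *
look(9,(260,145,350,235),(205,95,295,225),4.4,[([.5305,-.1100,.130],ST[:2]+ST[5:6],(0,0,255)),([.5305,-.11,.13],BO,(255,0,255))])
E
```

```text
[ 0.5247 -0.0761  0.0171] [-1.12  1.69 -1.01] [[-0.091, 0.992, 0.085], [0.698, 0.124, -0.706], [-0.711, -0.005, -0.704]]
```

View pics/both9.png

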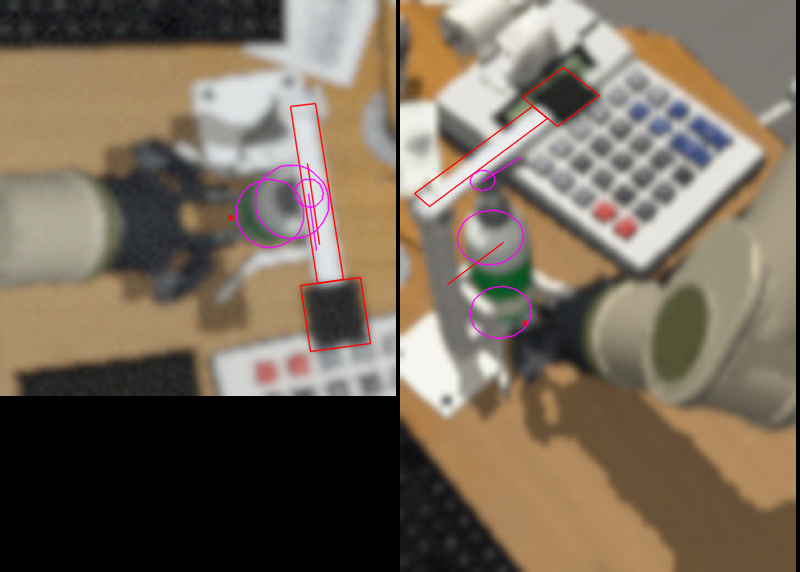

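>>> step_arm --pt "-1.4 0 1.4 0 0 0" --pt "-1.4 0 1.4 0 0 0"

```text
clock: 14.75
position: [0.5255, -0.0785, 0.0167]
ee_rot: [0.61, 0.693, -0.255, 0.287]
ft_force: [-4.8, 13.5, 4.4]
grip_width: 0.284
```

>>> step_arm --pt "-1.4 0 1.4 0 0 0"

```text
clock: 14.88
position: [0.5257, -0.0785, 0.0165]
ee_rot: [0.61, 0.694, -0.255, 0.286]
ft_force: [-8.3, 13.7, 9.5]
grip_width: 0.279
```

>>> step_arm --pt "-1.4 0 1.4 0 0 0"

```text
clock: 15.0
position: [0.5258, -0.0785, 0.0164]
ee_rot: [0.61, 0.694, -0.254, 0.286]
ft_force: [-8.5, 14.9, 11.6]
grip_width: 0.281
```

```bash
python3 - <<'E'
from look import *
look(10,(285,145,350,225),(215,105,295,215),6,[([.5305,-.1100,.130],[],(0,0,255))])
E
```

```text
[ 0.5258 -0.0785  0.0164] [-8.54 14.86 11.61] [[-0.094, 0.992, 0.087], [0.701, 0.128, -0.701], [-0.707, -0.005, -0.708]]
```

View pics/both10.png

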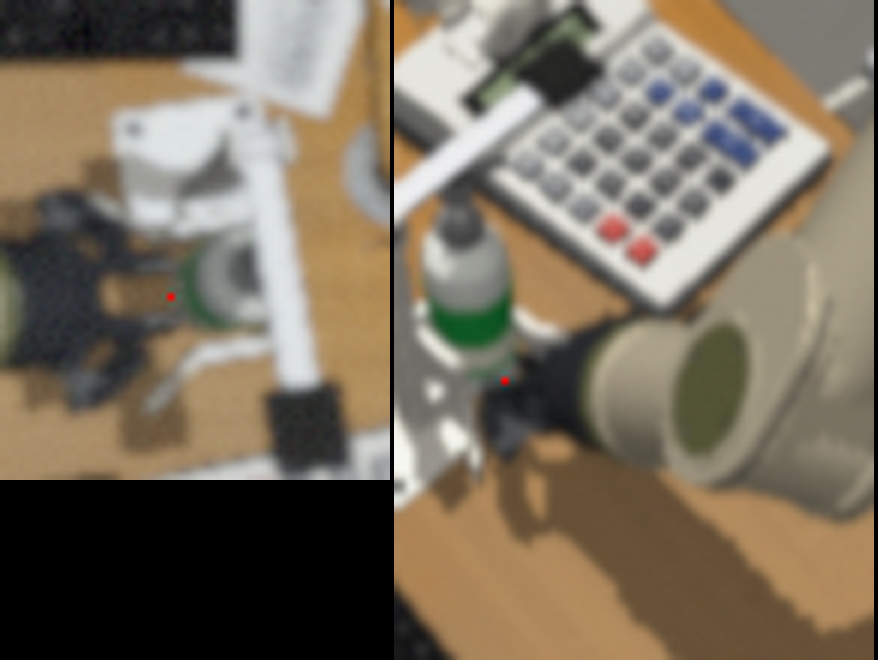

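>>> step_arm --pt "3.5 0 -3.5 0 0 0" --pt "7 0 -7 0 0 0" --pt "7 0 -7 0 0 0" --pt "7 0 -7 0 0 0" --pt "0 0 0 0 0 0"

```text
clock: 15.72
position: [0.521, -0.0426, 0.0167]
ee_rot: [0.609, 0.694, -0.255, 0.286]
ft_force: [-1.1, -0.5, -0.2]
grip_width: 0.28
```

>>> step_arm --pt "0 0 0 0 0 0" --pt "0 0 0 0 0 0" --pt "0 0 0 0 0 0" --pt "0 0 0 0 0 0" --jaw 0

```text
clock: 16.23
position: [0.5208, -0.0438, 0.0169]
ee_rot: [0.61, 0.694, -0.255, 0.286]
ft_force: [0.2, 0.3, 0.0]
grip_width: -0.003
```

```bash
python3 - <<'E'
from look import *
look(11,(270,145,350,225),(215,105,285,215),5.2,[([.5305,-.1100,.130],ST,(0,0,255))])
E
```

```text
[ 0.5208 -0.0438  0.0169] [0.18 0.34 0.  ] [[-0.093, 0.992, 0.086], [0.7, 0.126, -0.703], [-0.708, -0.005, -0.706]]
```

View pics/both11.png

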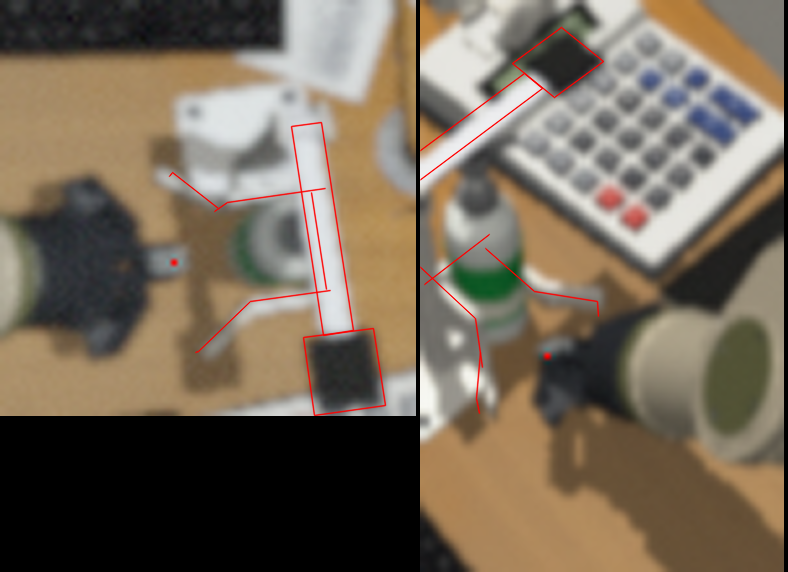

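```bash
python3 - <<'E'
from ov import *
L=[circ(28,0),circ(28,50),circ(28,80),circ(28,118),circ(10,195)]
for d,nm in ((0,"a"),(.010,"b")):
    p=[.5305-.1296*d,-.11+.9916*d,.13]
    over("top",cv2.imread("pics/top11.png"),[(p,L,(255,0,255))],(300,165,350,215),8,f"pics/q{nm}.png")
    over("side",cv2.imread("pics/side11.png"),[(p,L,(255,0,255))],(210,120,260,180),8,f"pics/r{nm}.png")
v=lambda f:cv2.copyMakeBorder(cv2.imread(f),0,0,0,0,cv2.BORDER_CONSTANT)
cv2.imwrite("pics/q.png",np.hstack([v("pics/qa.png"),v("pics/qb.png")]))
cv2.imwrite("pics/r.png",np.hstack([v("pics/ra.png"),v("pics/rb.png")]))
E
```

```text
(no output)
```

View pics/q.png

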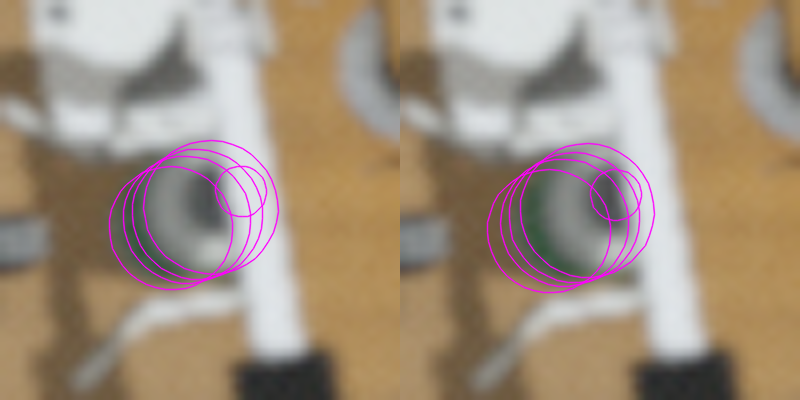

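View pics/r.png

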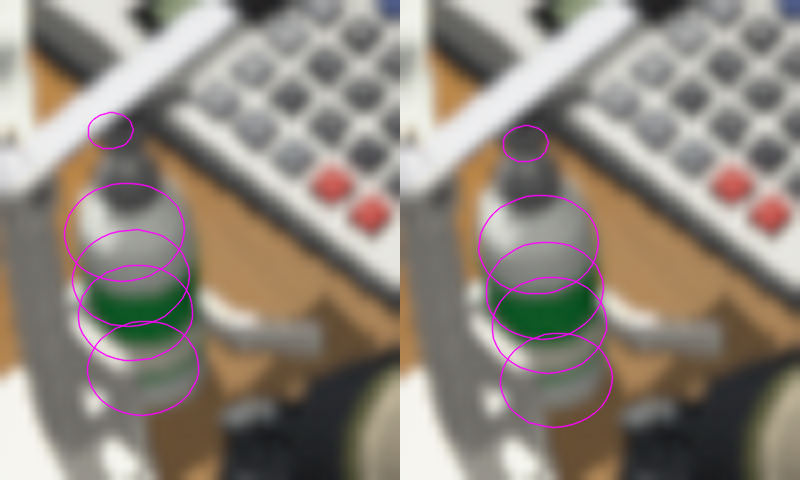

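>>> step_arm --pt "-3.5 0 3.5 0 0 0" --pt "-3.5 0 3.5 0 0 0" --pt "-3.5 0 3.5 0 0 0" --pt "-2.1 0 2.1 0 0 0" --pt "-1.4 0 1.4 0 0 0"

```text
clock: 16.95
position: [0.5234, -0.0652, 0.017]
ee_rot: [0.61, 0.694, -0.255, 0.286]
ft_force: [0.6, 1.2, -0.6]
grip_width: 0.001
```

>>> step_arm --pt "-1.4 0 1.4 0 0 0" --pt "-1.4 0 1.4 0 0 0"

```text
clock: 17.2
position: [0.524, -0.0693, 0.017]
ee_rot: [0.61, 0.694, -0.255, 0.286]
ft_force: [-0.8, 0.4, 0.2]
grip_width: 0.002
```

>>> step_arm --pt "-1.4 0 1.4 0 0 0" --pt "-1.4 0 1.4 0 0 0"

```text
clock: 17.45
position: [0.5245, -0.0733, 0.017]
ee_rot: [0.61, 0.694, -0.255, 0.286]
ft_force: [-0.5, -0.4, -0.6]
grip_width: -0.006
```

>>> step_arm --pt "-1.4 0 1.4 0 0 0" --pt "-1.4 0 1.4 0 0 0"

```text
clock: 17.7
position: [0.5252, -0.0752, 0.0165]
ee_rot: [0.61, 0.695, -0.254, 0.286]
ft_force: [-7.6, 13.8, 8.8]
grip_width: 0.001
```

>>> step_arm --pt "-1.4 0 1.4 0 0 0"

```text
clock: 17.82
position: [0.5255, -0.0751, 0.0162]
ee_rot: [0.609, 0.695, -0.253, 0.285]
ft_force: [-6.6, 10.1, 5.9]
grip_width: -0.003
```

>>> step_arm --pt "-1.4 0 1.4 0 0 0"

```text
clock: 17.95
position: [0.5258, -0.075, 0.0159]
ee_rot: [0.609, 0.696, -0.252, 0.285]
ft_force: [-5.8, 10.3, 6.8]
grip_width: -0.001
```

```bash
python3 - <<'E'
from look import *
look(12,(285,155,345,225),(210,115,280,210),6,[([.5305,-.1100,.130],[],(0,0,255))])
a=cv2.imread("pics/both12.png");print(a.shape)
E
```

```text
[ 0.5258 -0.075   0.0159] [-5.75 10.27  6.78] [[-0.096, 0.991, 0.089], [0.704, 0.131, -0.698], [-0.703, -0.004, -0.711]]
(570, 788, 3)
```

View pics/both12.png

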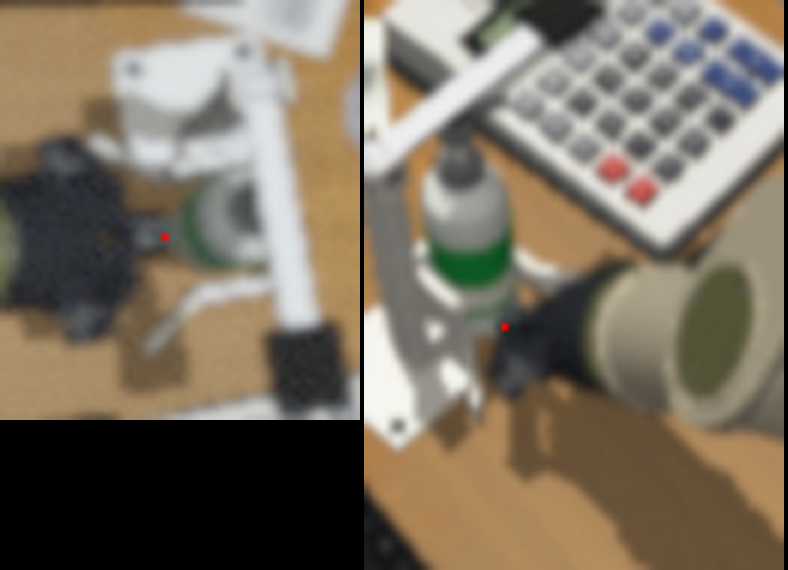

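>>> step_arm --pt "1.4 0 -2 0 0 0" --pt "4 0 -5 0 0 0" --pt "5 0 -12 0 0 0" --pt "0 0 -18 0 0 0" --pt "0 0 -22 0 0 0" --pt "0 0 -24 0 0 0" --pt "0 0 -24 0 0 0" --pt "0 0 -24 0 0 0" --pt "0 0 0 0 0 0"

```text
clock: 19.18
position: [0.5122, 0.0311, 0.1058]
ee_rot: [0.608, 0.697, -0.252, 0.285]
ft_force: [0.2, 0.4, -0.5]
grip_width: -0.001
```

```bash
python3 - <<'E'
from look import *
look(13,(285,155,345,225),(210,115,280,210),6,[([.5305,-.1100,.130],ST[:2]+[circ(28,0),circ(28,68),circ(28,118)],(0,0,255))])
R1=frame(.13,0.0)
plan([.445,-.02,.30],R1,12)
E
```

```text
[0.5122 0.0311 0.1058] [ 0.16  0.42 -0.46] [[-0.098, 0.991, 0.091], [0.705, 0.133, -0.697], [-0.703, -0.004, -0.712]]
[[-13.8, -6.1, -9.2, -0.0, 3.7, 0.0], [-13.2, -6.1, -10.1, -0.0, 3.7, 0.0], [-12.5, -6.1, -10.9, -0.0, 3.7, 0.0], [-11.7, -6.1, -11.7, -0.0, 3.7, 0.0], [-11.0, -6.1, -12.4, -0.0, 3.7, 0.0], [-10.1, -6.1, -13.1, -0.0, 3.7, 0.0], [-9.2, -6.1, -13.8, -0.0, 3.7, 0.0], [-8.3, -6.1, -14.3, -0.0, 3.7, 0.0], [-7.4, -6.1, -14.9, -0.0, 3.7, 0.0], [-6.4, -6.0, -15.3, -0.0, 3.7, 0.0], [-5.4, -6.0, -15.7, -0.0, 3.7, 0.0], [-4.4, -6.0, -16.0, -0.0, 3.7, 0.0]]
```

View pics/both13.png

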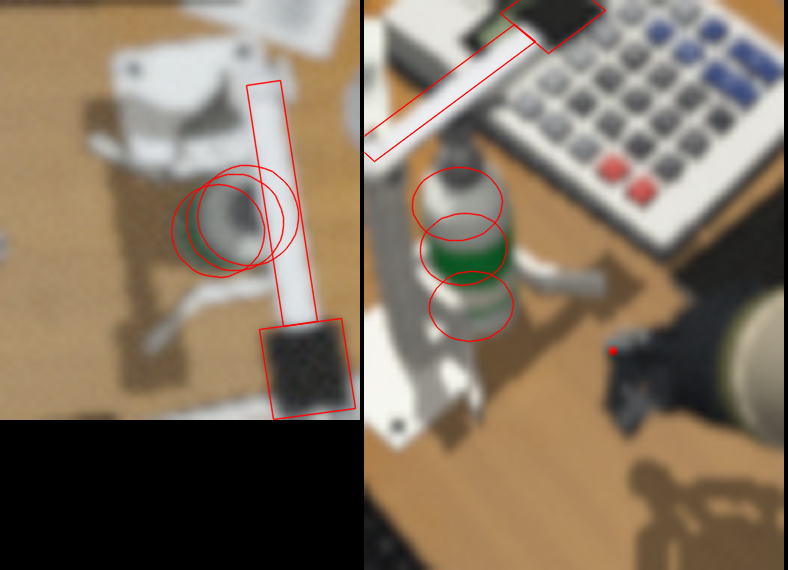

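```bash
python3 - <<'E'
from ov import *
ims=[]
for d in (0,.006,.012):
  for n,b in (("side",(205,110,250,185)),("top",(305,160,350,215))):
    p=[.5305-.1296*d,-.11+.9916*d,.13]
    im=cv2.imread(f"pics/{n}13.png")
    over(n,im,[([.5305,-.11,.13],ST[1:2],(0,0,255)),(p,[circ(28,0),circ(28,118),circ(10,197),[(0,0,195),(-41,0,190)]],(255,0,255))] if d!=.006 or 1 else [],b,5.5,f"pics/t_{n}.png")
  a,c=cv2.imread("pics/t_side.png"),cv2.imread("pics/t_top.png")
  h=max(a.shape[0],c.shape[0]);w=max(a.shape[1],c.shape[1])
  ims.append(np.vstack([cv2.copyMakeBorder(m,0,0,0,w-m.shape[1]+4,cv2.BORDER_CONSTANT) for m in(c,a)]))
m=np.hstack(ims);m=cv2.resize(m,None,fx=.8,fy=.8);print(m.shape);cv2.imwrite("pics/cmp.png",m)
for n,b in (("side",(205,110,250,185)),("top",(305,160,350,215))):
    over(n,cv2.imread(f"pics/{n}13.png"),[],b,8,f"pics/raw_{n}.png")
a,c=cv2.imread("pics/raw_side.png"),cv2.imread("pics/raw_top.png")
cv2.imwrite("pics/raw.png",np.hstack([a,cv2.copyMakeBorder(c,0,a.shape[0]-c.shape[0],0,0,cv2.BORDER_CONSTANT)]))
E
```

```text
(571, 605, 3)
```

View pics/cmp.png

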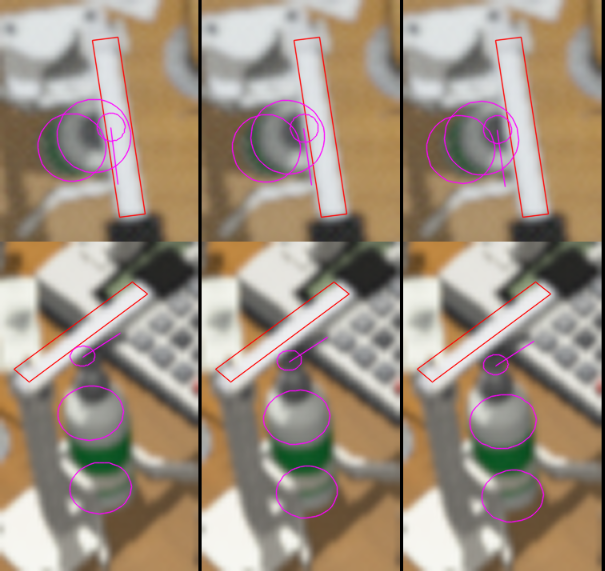

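View pics/raw.png

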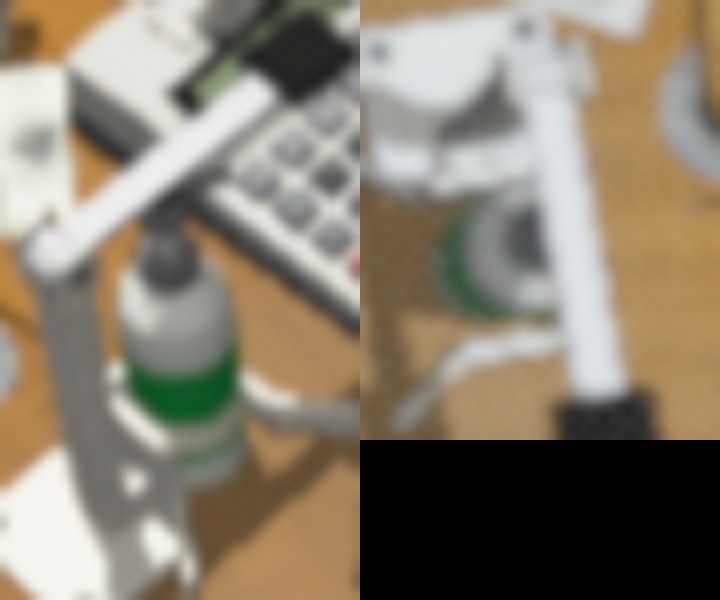

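```bash
python3 - <<'E'
from pl import *
def tri(pt,ps):
    A=[];B=[]
    for n,(u,v) in (("top",pt),("side",ps)):
        c=ray(n,u,v,1.0);d=ray(n,u,v,0.)-c;d/=np.linalg.norm(d);M=np.eye(3)-np.outer(d,d);A.append(M);B.append(M@c)
    return np.linalg.lstsq(np.vstack(A),np.hstack(B),rcond=None)[0]
X=tri((285+65/6,155+155/6),(210+151/6,115+378/6));P=np.array([.5258,-.075,.0159])
R=np.array([[-0.096,.991,.089],[.704,.131,-.698],[-.703,-.004,-.711]])
print(X,R.T@(X-P)*1000)
S=np.array([.5305,-.11,0]);print("ys",(X-S)@[-.1296,.9916,0],"xs",(X-S)@[.9916,.1296,0])
E
```

```text
[ 0.56411439 -0.01021534  0.07106669] [  3.14803568  46.23568018 -81.03322273]
ys 0.09459003948643922 xs 0.04626411704117186
```

>>> step_arm --pt "-13.8 -6.1 -9.2 0 3.7 0" --pt "-13.2 -6.1 -10.1 0 3.7 0" --pt "-12.5 -6.1 -10.9 0 3.7 0" --pt "-11.7 -6.1 -11.7 0 3.7 0" --pt "-11.0 -6.1 -12.4 0 3.7 0" --pt "-10.1 -6.1 -13.1 0 3.7 0" --pt "-9.2 -6.1 -13.8 0 3.7 0" --pt "-8.3 -6.1 -14.3 0 3.7 0" --pt "-7.4 -6.1 -14.9 0 3.7 0" --pt "-6.4 -6.0 -15.3 0 3.7 0" --pt "-5.4 -6.0 -15.7 0 3.7 0" --pt "-4.4 -6.0 -16.0 0 3.7 0" --pt "0 0 0 0 0 0"

```text
clock: 20.9
position: [0.4385, -0.0348, 0.295]
ee_rot: [0.666, 0.746, -0.006, -0.011]
ft_force: [1.4, 0.5, -0.4]
grip_width: 0.004
```

```bash
python3 - <<'E'
from look import *
print(manip.get_obs()["joint_pos"])
plan([.4435,-.120,.262],frame(.13,0.0),7)
E
```

```text
[-0.72880353 -0.16060713  0.64256536  1.82464747  0.08790037  1.46982509
  0.00889235]
[[-12.2, -0.5, 4.6, -0.2, -0.1, -0.1], [-12.2, -0.6, 4.6, -0.2, -0.1, -0.1], [-12.2, -0.6, 4.6, -0.2, -0.1, -0.1], [-12.2, -0.7, 4.7, -0.2, -0.1, -0.1], [-12.2, -0.7, 4.7, -0.2, -0.1, -0.1], [-12.2, -0.8, 4.7, -0.2, -0.1, -0.1], [-12.2, -0.8, 4.7, -0.2, -0.1, -0.1]]
```

>>> step_arm --pt "-12.2 -0.5 4.6 -0.2 -0.1 -0.1" --pt "-12.2 -0.6 4.6 -0.2 -0.1 -0.1" --pt "-12.2 -0.6 4.6 -0.2 -0.1 -0.1" --pt "-12.2 -0.7 4.7 -0.2 -0.1 -0.1" --pt "-12.2 -0.7 4.7 -0.2 -0.1 -0.1" --pt "-12.2 -0.8 4.7 -0.2 -0.1 -0.1" --pt "-6 0 0 0 0 0" --pt "0 0 0 0 0 0"

```text
clock: 21.9
position: [0.4428, -0.1193, 0.2616]
ee_rot: [0.662, 0.75, -0.005, 0.001]
ft_force: [-0.2, -0.5, -0.6]
grip_width: 0.0
```

```bash
python3 - <<'E'
from look import *
look(14,(285,155,355,245),(195,85,265,195),5.5,[([.5305,-.1100,.130],ST[:1],(0,0,255))])
E
```

```text
[ 0.4428 -0.1193  0.2616] [-0.23 -0.52 -0.6 ] [[-0.124, 0.992, -0.005], [0.992, 0.124, -0.008], [-0.007, -0.006, -1.0]]
```

View pics/both14.png

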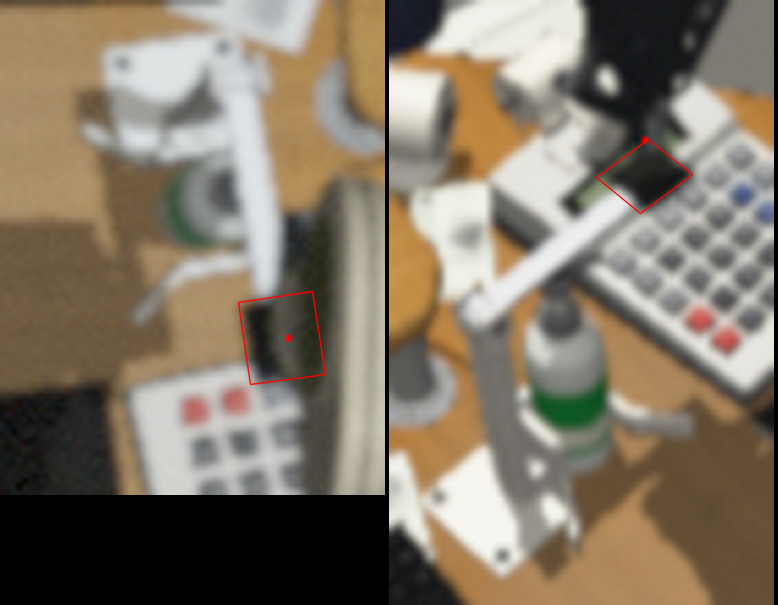

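>>> step_arm --pt "0 0 6 0 0 0" --pt "0 0 6 0 0 0" --pt "0 0 6 0 0 0" --pt "0 0 6 0 0 0" --pt "0 0 4 0 0 0" --pt "0 0 3 0 0 0" --pt "0 0 3 0 0 0"

```text
clock: 22.88
position: [0.4427, -0.1179, 0.2252]
ee_rot: [0.661, 0.751, -0.005, 0.0]
ft_force: [-1.3, -0.4, 0.7]
grip_width: -0.003
```

>>> step_arm --pt "0 0 4 0 0 0" --pt "0 0 4 0 0 0" --pt "0 0 4 0 0 0"

```text
clock: 23.25
position: [0.4428, -0.1179, 0.2127]
ee_rot: [0.661, 0.751, -0.004, 0.0]
ft_force: [-0.9, 0.4, 2.4]
grip_width: 0.0
```

>>> step_arm --pt "0 0 4 0 0 0" --pt "0 0 4 0 0 0" --pt "0 0 4 0 0 0"

```text
clock: 23.62
position: [0.4437, -0.1178, 0.2006]
ee_rot: [0.661, 0.751, -0.003, 0.001]
ft_force: [2.0, 0.9, 4.0]
grip_width: 0.003
```

>>> step_arm --pt "0 0 3 0 0 0" --pt "0 0 3 0 0 0"

```text
clock: 23.88
position: [0.4446, -0.1177, 0.1947]
ee_rot: [0.661, 0.751, -0.003, 0.002]
ft_force: [2.0, 1.8, 5.4]
grip_width: -0.001
```

>>> step_arm --pt "0 0 3 0 0 0" --pt "0 0 3 0 0 0"

```text
clock: 24.12
position: [0.4458, -0.1176, 0.1902]
ee_rot: [0.66, 0.751, -0.002, 0.003]
ft_force: [-7.6, 3.0, 27.5]
grip_width: 0.002
```

>>> step_arm --pt "0 0 2 0 0 0"

```text
clock: 24.25
position: [0.446, -0.1177, 0.1897]
ee_rot: [0.661, 0.751, -0.001, 0.002]
ft_force: [-10.4, 2.6, 30.0]
grip_width: 0.0
```

```bash
python3 - <<'E'
from look import *
look(15,(285,155,355,245),(195,85,265,195),5.5,[])
E
```

```text
[ 0.446  -0.1177  0.1897] [-10.42   2.57  29.97] [[-0.127, 0.992, 0.002], [0.992, 0.127, -0.005], [-0.005, 0.001, -1.0]]
```

View pics/both15.png

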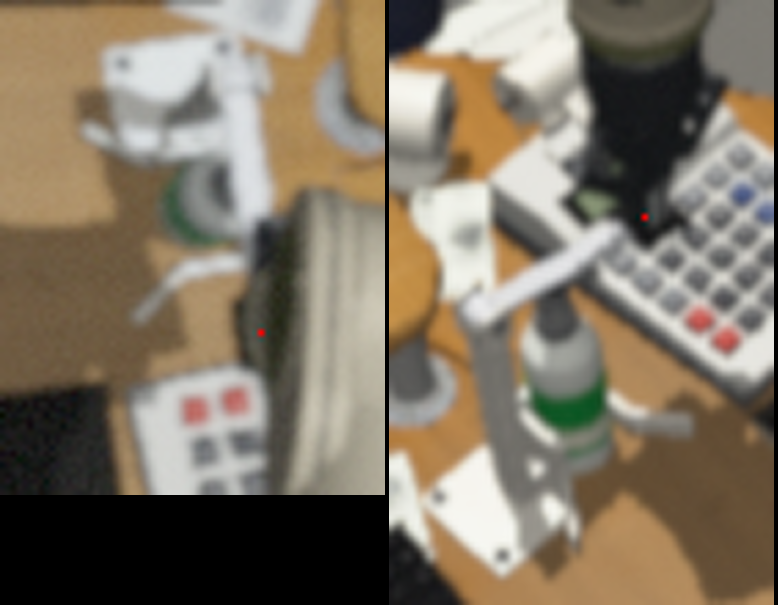

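>>> step_arm --pt "0 0 -3 0 0 0" --pt "0 0 -5 0 0 0" --pt "0 0 -5 0 0 0" --pt "0 0 -5 0 0 0" --pt "0 0 -5 0 0 0" --pt "0 0 -5 0 0 0" --pt "0 0 -6 0 0 0" --pt "0 0 -8 0 0 0" --pt "0 0 -12 0 0 0" --pt "0 0 -15 0 0 0" --pt "0 0 -15 0 0 0"

```text
clock: 25.72
position: [0.4437, -0.1177, 0.2776]
ee_rot: [0.661, 0.75, -0.003, 0.0]
ft_force: [0.1, -0.3, -0.7]
grip_width: -0.004
```

>>> step_arm --pt "15 0 -10 0 0 0" --pt "20 -10 0 0 0 0" --pt "20 -15 0 0 0 0" --pt "20 -15 0 0 0 0" --pt "20 -15 0 0 0 0" --pt "20 -15 0 0 0 0" --pt "20 0 0 0 0 0" --pt "15 0 0 0 0 0" --pt "0 0 0 0 0 0" --pt "0 0 0 0 0 0"

```text
clock: 26.98
position: [0.3547, 0.0251, 0.2961]
ee_rot: [0.662, 0.75, -0.0, 0.003]
ft_force: [-0.5, 0.0, -0.7]
grip_width: -0.001
```

```bash
python3 - <<'E'
from look import *
look(16,(285,155,355,245),(195,85,265,195),5.5,[([.5305,-.1100,.130],ST[:1],(0,0,255))])
d=[cv2.absdiff(cv2.imread(f"pics/{n}16.png"),cv2.imread(f"pics/{n}0.png")).max() for n in("top","side")]
E
```

```text
[0.3547 0.0251 0.2961] [-0.46  0.01 -0.71] [[-0.124, 0.992, 0.005], [0.992, 0.124, -0.005], [-0.005, 0.004, -1.0]]
```

View pics/both16.png

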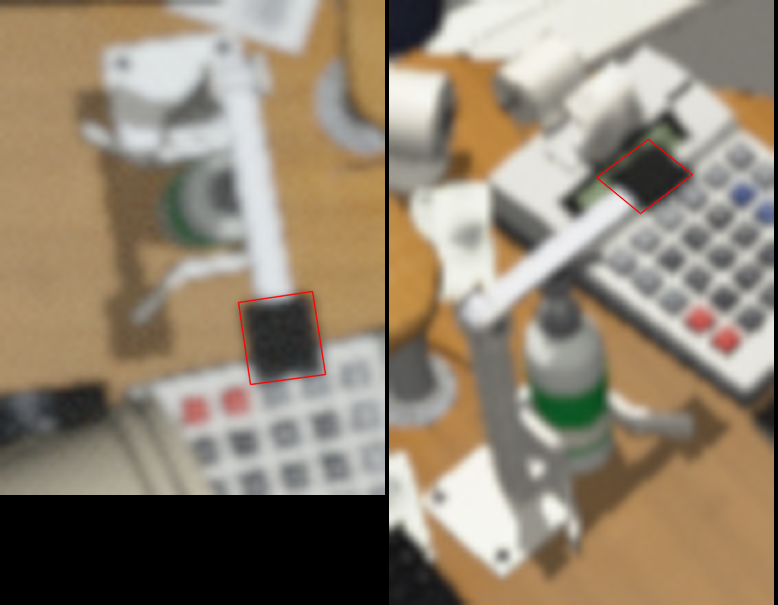

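View pics/top16.png

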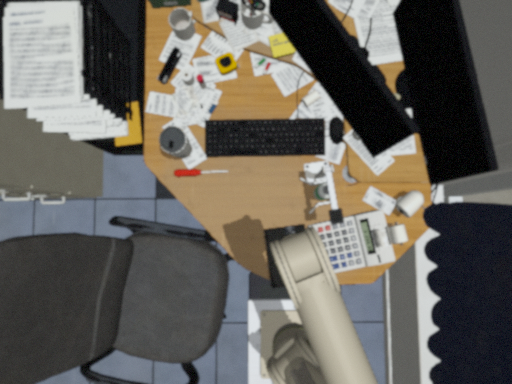

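```bash
python3 - <<'E'
from h import *
g=lambda f:cv2.cvtColor(cv2.imread(f),cv2.COLOR_BGR2GRAY).astype(np.float32)
for n,(x0,y0,x1,y1) in (("top",(312,182,330,200)),("side",(216,138,238,176))):
    a,b=g(f"pics/{n}13.png")[y0:y1,x0:x1],g(f"pics/{n}16.png")[y0:y1,x0:x1]
    print(n,cv2.phaseCorrelate(a,b),np.abs(a-b).mean())
for n in("top","side"):
    for nm,(x0,y0,x1,y1) in {"top":{"mouse":(326,115,348,145),"tumbler":(155,120,195,165),"kb":(200,112,328,160),"sd":(170,165,232,182),"calc":(345,208,410,275)},"side":{"kb":(165,180,265,290),"tumbler":(255,255,295,305),"sd":(260,235,302,285),"mouse":(155,170,190,195),"calc":(250,100,290,155)}}[n].items():
        a,b=g(f"pics/{n}0.png")[y0:y1,x0:x1],g(f"pics/{n}16.png")[y0:y1,x0:x1];print(n,nm,np.round(cv2.phaseCorrelate(a,b)[0],2),np.abs(a-b).mean().round(2))
E
```

```text
top ((-0.05436801009814474, 0.15645555189765759), 0.9813224139772816) 1.691358
side ((-0.02442947689202235, -0.03579127621170386), 1.0028734244406223) 0.64593303
top mouse [ 0.04 -0.06] 2.37
top tumbler [-0.01  0.44] 1.87
top kb [-0.05 -0.03] 2.98
top sd [0.02 0.09] 1.51
top calc [-0.01  0.02] 1.34
side kb [0.01 0.03] 0.83
side tumbler [0.01 0.04] 2.63
side sd [0.7  0.09] 2.4
side mouse [-0.04  0.47] 0.73
side calc [0.04 0.06] 7.3
```

```bash
python3 -c "
from workcell import manip
print(manip.hand_in(), manip.get_obs()['clock'])"
```

```text
the job is handed in; nothing more can be done
the job is handed in; nothing more can be done
```

I slid the bottle into the stand with the tilted fingers, touching it only about 20–25 mm above the desk. I then pushed the paddle down until the lever stopped hard, let it come back up, and moved the arm clear. The job was handed in at about 27 s.

- **Bottle home:** It slid under about 2–4 N. It then stopped hard at about 14 N, 1–2 mm from the stop position I had worked out. A second push with the fingers shut met the same hard stop. I first suspected the gripper was catching on the stand, but working out its position from both pictures showed it was clear.
- **Camera disagreement:** The top camera puts the bottle at the seat to within about 3 mm. The side camera reads about 5 mm short, an offset it also showed before the bottle was moved. That the bottle is fully home therefore rests mainly on the contact force.
- **Priming:** The paddle took about 4–5 N on the way down, then stopped hard at 30 N about 37 mm below rest, against the 39 mm given. The gripper pressed on it with at most about 30 N.
- **Last pictures:** The lever is back at rest and the bottle is standing. It moved less than 0.2 pixel between just before the press and afterwards.
- **Other things on the desk:** Most showed almost no change. Three readings (tumbler, screwdriver, mouse) shifted 0.4–0.7 pixel in one camera but under 0.1 in the other. I took those as shadows or noise, not movement.

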